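# Start the clamp screw of the board press

### The arm

A 6-joint arm with a two-finger parallel gripper is mounted at the origin on the work surface. World frame = base frame: x ahead of the robot, y to its left, z up, the work surface at z = 0. Lengths are in mm, angles in rad, forces in N, time in s.
With the tool pointing down it reaches from about 350 to 775 mm from the base axis. Payload 7.3 kg.
Tool frame: the origin (TCP) lies between the finger pads; the fingertips stand bot.tip_extent ahead of it and the grasp point (between the pads) lies 6 mm ahead of it (bot.tip_extent is the distance from the TCP to the fingertips, in mm); x points along the fingers, y is the direction in which the jaws open and shut, and the axes are right-handed (so a half turn about x gives the same grasp; the last joint's range is limited). The gripper opens to 92 mm and grips with 3 to 60 N. Pads are 19 mm wide; open, the fingers measure 130 mm over their backs; the gripper's body (75 mm by 190 mm) begins 47 mm behind the grasp point.
Start: joints at [-1.487, 0.342, 1.524, -0, 1.275, -0.146], TCP at [119.607, -511.213, 230.441] pointing down, gripper open.
Joint ranges: [-2.53, 2.53], [-0.77, 2.02], [0.04, 2.7], [-1, 4.14], [0.28, 2.66], [-3.11, 3.11]. Speed limits (rad/s): [2.57, 2.57, 3.14, 3.14, 3.14, 3.14].

### API

Orientations are given as [roll, pitch, yaw] about the fixed x, y, z axes, in that order (R = Rz(yaw) Ry(pitch) Rx(roll)).
In Python, from plant import bot, capture, workorder gives the robot as it stands. The module is installed in compiled form; this text tells all that it offers.
- The arm moves only by the shell command python3 -m crank 'ROWS'. ROWS is JSON, a list of rows, each an object with "linear": the shift along the tool's x, y, z in cm, a list of three; "delta_rot": the turn, a rotation vector about the tool's x, y, z in degrees, a list of three; "fingers": the opening, from 0 (shut) to 1 (fully open). In form: [{"linear": [x, y, z], "delta_rot": [wx, wy, wz], "fingers": fingers}, ...]. A call has exactly 5 rows; each row shifts and turns the commanded pose from where the row before left it, along the tool's axes as they then stand; what a row does not reach is not made up. A row lasts 1/10 s, in which the tool goes at most 50 mm and 8.59 degrees, less where a joint would pass 70% of its speed; a pose out of reach is approached as far as the arm can. A call with a gripper value outside its range is refused whole. The fingers move at their own pace and stop on an object; the grip force is fixed at half the most. Time passes only in rows, so rows that do not move let the fingers close, or fill a call up. It gives the time, the measured TCP pose, the force and the opening at its end, in the units of the state.
- bot.get_obs(): the state, without advancing time (a new reading comes with each control period).
- capture(name): name is "scene" or "side" or "wrist"; returns a dict with "image" (480x640x3 uint8, blue, green, red), "mtx" (3x3 intrinsics, pixels), "pose" (4x4, takes a point from camera to world coordinates). Camera axes: x right, y down, z forward; pixel columns grow to the right and rows downward; lengths in mm; the calibration is good to about 2 mm. A picture is of the moment at which its call begins. There is no depth.
- workorder.close_job(): hands the job in, once; it reports no verdict.
The state is a dict: "time": time; "joint_positions": joint angles; "dq": joint speeds; "tau": joint torques, N m; "tool_pos": TCP position; "tcp_rot": TCP orientation; "contact_force": force on the tool from outside, world axes, zero at the start; "moment": the same for the moment, N m; "grip_width": finger opening in mm.
Only numpy, scipy, OpenCV 4.12 (cv2) and the standard library are available. Lean on these libraries where they do the work, as an engineer would, in place of code of your own. Each camera call takes 0.05 s, during which the arm holds its last target. There are 200 camera calls.

### The job

Lift the clamp screw (the one with the round knurled knob) out of the rack and stand it upright, tip down, in the threaded bush on the bridge of the board press. Start its thread the careful way: with its thread resting on the bush's, turn it backward (anticlockwise from above) until you feel it drop off the start of the thread, then turn it forward (clockwise) one full turn and no more. Finish there with the knob still held in the gripper, so that I can slide the swivel pad on from below, and leave everything else on the bench where it is.

Things in the scene. Friction and masses are not known exactly. Their poses are not given: they have to be found in the camera images.
- screw_knob (a point): centre of the clamp screw's round dark knurled knob, 36 mm in diameter, 32 mm high, gripped at any yaw; a steel collar 35 mm in diameter, 6 mm thick is under it. The screw is loose, upright, about 0.3 kg, 110 mm long. Its z axis is the screw's axis, upward; its x axis points to the side where the thread begins. 94 mm above the screw's tip
- screw_lead (a point): lower end (beginning) of the screw's thread: 11.2 mm from its axis on its own +x side, 58 mm below screw_knob, 36 mm above the tip. Above it a right-hand single thread, 5 mm pitch, 24.6 mm over its crests, 36 mm long up to the collar; below it a plain pilot 17.8 mm in diameter, 36 mm long, coned to 8 mm over its last 6.5 mm. Turns with the screw
- bush_mouth (a point): centre of the mouth of the upright brass threaded bush, 43 mm in diameter, 120 mm above the bench, with the axes of the press. Bore: 5 mm pitch thread, 19.2 mm over its inner crests, 26 mm over its roots, 2.6 turns, then a plain 19.2 mm hole down to 40 mm. Lightly oiled; about 1 mm of play along it and across. Each forward turn in the thread lowers the screw 5 mm
- bush_start (a point): upper end (beginning) of the bush's thread, level with the mouth, 11.6 mm from its axis towards the press's +x. Turned backward (anticlockwise) on the bush the screw climbs 5 mm a turn, its lead at last level with the mouth; when the lead passes over this point the screw is free to drop 5 mm: a gripped screw drops only as far as the hand lets it or presses it down
- press: fixed board press, origin at the centre of its underside, z up: aluminium base 190 x 270 x 14 mm, two columns at y -108 and +108 mm whose tops are 122 mm above the bench, grey bridge 50 mm wide between them (top 106 mm above the bench) that carries the bush on the press's axis; a green power board with heat sink lies under the bridge
- rack: fixed steel sheet rack, 76 x 215 x 78 mm, origin at the centre of its underside; its top plate has three plain 30 mm holes in a row along its own y at -68, 0 and +68 mm. The screw hangs by its collar in one of the outer holes, its tip 6 mm above the bench; the locating pin hangs in the other one; the middle hole is empty
- pin: bystander: loose locating pin in the rack, smooth steel shank 23 mm in diameter, small mushroom head 26 mm in diameter whose top is 27 mm above the rack; origin at its tip
- cap_big: bystander: loose black capacitor standing on the bench, 51 mm in diameter, 92 mm high, origin at the underside
- cap_small: bystander: loose black capacitor standing on the bench, 35 mm in diameter, 57 mm high, origin at the underside
- strip: bystander: loose black terminal strip, 30 x 110 x 24 mm, long along its y, origin at the underside
- spool: bystander: loose solder spool standing on its flange, 60 mm in diameter, 30 mm high, origin at the underside
- tip_tin: bystander: loose tin of brass wool, 64 mm in diameter, 38 mm high, origin at the underside
- driver: bystander: loose screwdriver lying on the bench, 190 mm long along its x, 30 mm high
- flux: bystander: loose flux bottle, 36 mm in diameter, 95 mm high, origin at the underside
Things that resemble listed ones, but are neither listed nor needed, are in the scene too. What is shaped like the part that bears screw_knob but green or purple is not meant.

How it is judged (in metres and radians):
On the way, in this order (a step that is already met when the one before it is completed fails the run):
1. the clamp screw has been lifted clear of the rack (height (world z) of screw_knob above 0.175 m and contact force between the fingers and screw above 1 N), for 0.1 s.
2. the screw stands in the bush, upright, its lead on the last sixth of a turn before the drop (horizontal distance between screw_knob and bush_mouth below 0.006 m and angle between screw_knob's own z axis and vertical below 0.14 rad and z of screw_lead in the frame of bush_mouth between -0.0025 and 0.0025 m and x of screw_lead in the frame of bush_mouth above 0.0045 m and y of screw_lead in the frame of bush_mouth below 0.001 m), for 0.1 s.
3. turned backward past the start of the thread, the screw has dropped (y of screw_lead in the frame of bush_mouth above -0.006 m and x of screw_lead in the frame of bush_mouth above -0.004 m and z of screw_lead in the frame of bush_mouth between -0.0072 and -0.003 m), for 0.1 s.
At the end, for the whole second after the job is handed in: the screw stands upright (within 6 degrees) on the bush's axis (within 5 mm), one forward turn, give or take about a quarter, past the drop: its lead 7.6 to 12 mm below the mouth and on the press's +x side; it is at rest and the fingers grip it with more than 3 N (horizontal distance between screw_knob and bush_mouth below 0.005 m and angle between screw_knob's own z axis and vertical below 0.1 rad and x of screw_lead in the frame of bush_mouth above -0.003 m and z of screw_lead in the frame of bush_mouth between -0.012 and -0.0076 m and contact force between the fingers and screw above 3 N and linear speed of screw below 0.02 m/s); the arm keeps its last pose, push and grip.
It fails at once if a bystander is knocked or carried more than 40 mm from its place (distance of any of pin, cap_big, cap_small, strip, spool, tip_tin, driver, flux from where it was at the start of the episode above 0.04 m).
It fails at once if the screw is wound in more than about a turn and a half past the drop (horizontal distance between screw_knob and bush_mouth below 0.01 m and z of screw_lead in the frame of bush_mouth below -0.0132 m).
It also fails if it takes over 72 s, if anything falls off the work surface, if the arm or the gripper's body presses on something with over 40 N, if the wrist force passes 120 N, or if a joint passes its speed limit or range.

## Working session

There is one attempt and no reset: what is moved stays moved. The work goes in short steps, Python scripts to look and compute and a shell command to move; the robot and the scene stay as the last step left them, time stands still between calls to the robot, and variables do not carry over. Pictures are saved under pics/ and viewed, on a budget of 10 in all, crops included, one or two more only if the job needs it, and the job is handed in when it is done.

```bash
mkdir -p pics
cat > h.py <<'E'
import numpy as np, cv2
from plant import bot, capture, workorder
def snap(cam,name=None):
    c=capture(cam)
    if name: cv2.imwrite('pics/'+name,c['image'])
    np.savez('pics/%s_last.npz'%cam,**c); return c
def load(cam): return dict(np.load('pics/%s_last.npz'%cam))
def ray(c,u,v):
    d=np.linalg.inv(c['mtx'])@[u,v,1.]; return c['pose'][:3,3], c['pose'][:3,:3]@d
def onz(c,u,v,z):
    o,d=ray(c,u,v); return o+d*(z-o[2])/d[2]
def proj(c,p):
    q=np.linalg.inv(c['pose'])@np.append(p,1); u=c['mtx']@q[:3]; return u[:2]/u[2]
def tri(c1,p1,c2,p2):
    A=[];b=[]
    for c,p in((c1,p1),(c2,p2)):
        o,d=ray(c,*p); d=d/np.linalg.norm(d); M=np.eye(3)-np.outer(d,d); A.append(M);b.append(M@o)
    A=np.vstack(A);b=np.hstack(b); x,r,_,_=np.linalg.lstsq(A,b,rcond=None); return x,np.sqrt(r)
E
python3 - <<'E'
from h import *
np.set_printoptions(precision=3,suppress=True)
for n in('scene','side','wrist'):
    c=snap(n,n+'0.png'); print(n,c['pose'][:3],c['mtx'][0])
print(bot.get_obs(),bot.tip_extent)
E
```

```text
scene [[  -0.565    0.647   -0.512 1089.451]
 [   0.825    0.455   -0.335  335.74 ]
 [   0.017   -0.612   -0.791  915.82 ]] [491.733   0.    319.321]
side [[ -0.765  -0.461   0.449  21.588]
 [ -0.644   0.538  -0.544 678.114]
 [  0.009  -0.706  -0.709 955.908]] [594.218   0.    317.086]
wrist [[   0.227   -0.939   -0.259  188.232]
 [  -0.974   -0.219   -0.059 -495.747]
 [  -0.002    0.266   -0.964  384.301]] [406.151   0.    321.501]
{'time': 0.15, 'joint_positions': array([-1.487,  0.343,  1.525,  0.   ,  1.275, -0.146]), 'dq': array([ 0.001, -0.001, -0.003,  0.001, -0.   ,  0.   ]), 'tau': array([  0.   , -43.147, -24.435,   0.072,   0.054,  -0.   ]), 'tool_pos': array([ 119.588, -510.905,  229.918]), 'tcp_rot': array([-1.724,  1.57 ,  1.648]), 'contact_force': array([ 0.312,  0.568, -0.464]), 'moment': array([-0.033, -0.002,  0.031]), 'grip_width': 92.19276562267558} 25.0
```

View pics/scene0.png

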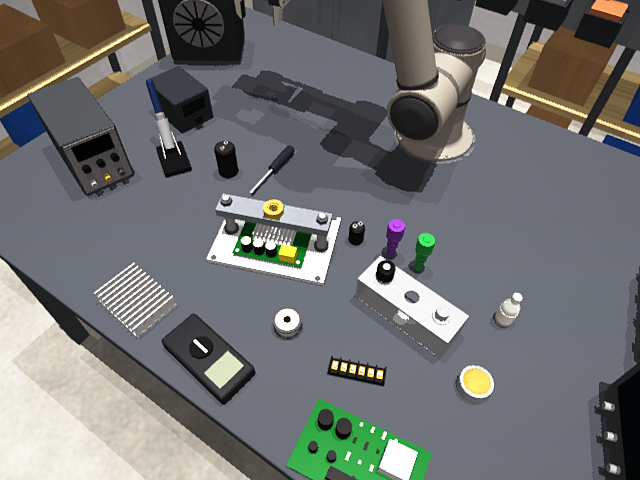

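View pics/side0.png

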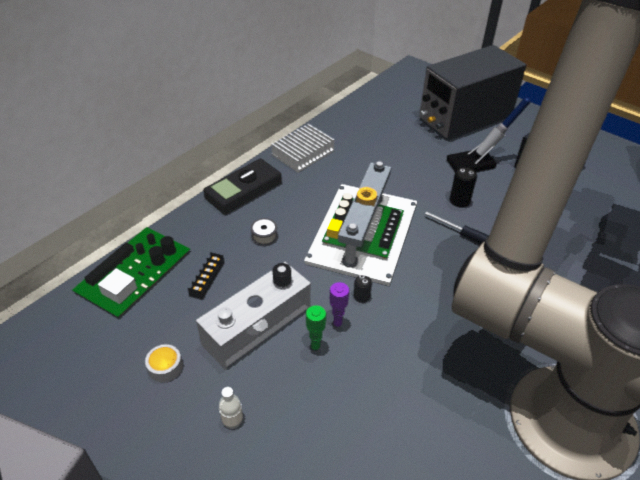

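Run:
```python
from h import *
np.set_printoptions(precision=1,suppress=True)
S,D=load('scene'),load('side')
def crop(c,u,v,r=35): return cv2.resize(c['image'][v-r:v+r,u-r:u+r],(390,290) if 0 else (290,290),interpolation=cv2.INTER_CUBIC)
im=np.vstack([np.hstack([crop(S,390,272),crop(D,280,282)]),np.hstack([crop(S,273,215),crop(D,366,195)])])
cv2.imwrite('pics/crop1.png',im)
def blob(c,mask,u,v):
    n,l,st,ce=cv2.connectedComponentsWithStats(mask.astype(np.uint8)); 
    L=l[v-4:v+5,u-4:u+5].ravel(); L=L[L>0]; k=np.bincount(L).argmax(); return st[k],ce[k]
for nm,c,p,q in(('S',S,(385,268),(273,205)),('D',D,(282,272),(366,192))):
    g=c['image'].max(2); print(nm,'knob',blob(c,g<70,*p))
    h=cv2.cvtColor(c['image'],cv2.COLOR_BGR2HSV); m=(h[...,0]>12)&(h[...,0]<32)&(h[...,1]>110)
    # fill
    print('bush',blob(c,m,*q))
```

```text
S knob (array([376, 242,  21,  42, 421], dtype=int32), array([385.9, 266.3]))
bush (array([263, 199,  21,  21, 322], dtype=int32), array([273., 209.]))
D knob (array([273, 263,  18,  25, 315], dtype=int32), array([281.7, 276. ]))
bush (array([357, 187,  20,  18, 296], dtype=int32), array([366.4, 195.6]))
```

View pics/crop1.png

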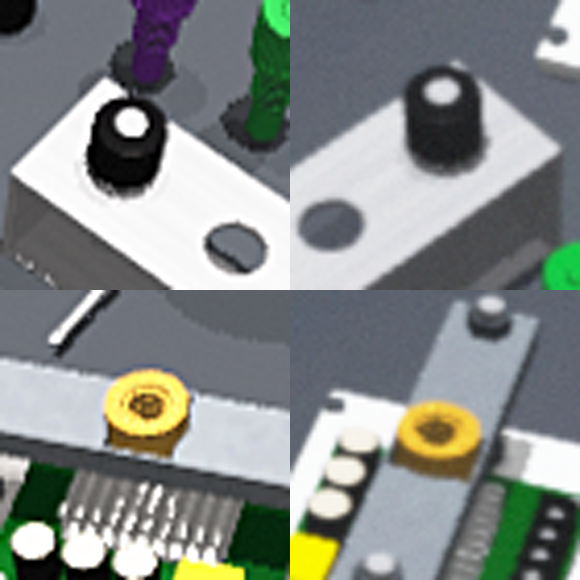

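Run:
```python
from h import *
np.set_printoptions(precision=1,suppress=True)
S,D=load('scene'),load('side'); W=load('wrist')
for n,s,d,z in(('knobtop',(386.6,266.7),(281.4,269),116),('mouth',(273.7,207.5),(366.5,193.8),120),('colA',(226.5,200),(379,166),122),('colB',(323,216.5),(352,228.5),122)):
    print(n,tri(S,s,D,d),onz(S,*s,z),onz(D,*d,z))
```

```text
knobtop (array([549.4, 143.5, 115.7]), array([0.1])) [549.6 143.5 116. ] [549.2 143.8 116. ]
mouth (array([ 555.6, -133.3,  117.5]), array([0.1])) [ 557.3 -131.9  120. ] [ 554.  -130.8  120. ]
colA (array([ 594.8, -233.9,  112.6]), array([0.2])) [ 600.4 -227.4  122. ] [ 588.4 -223.5  122. ]
colB (array([515. , -31.4, 116. ]), array([1.7])) [518.6 -29.9 122. ] [511.4 -24.8 122. ]
```

View pics/wrist0.png

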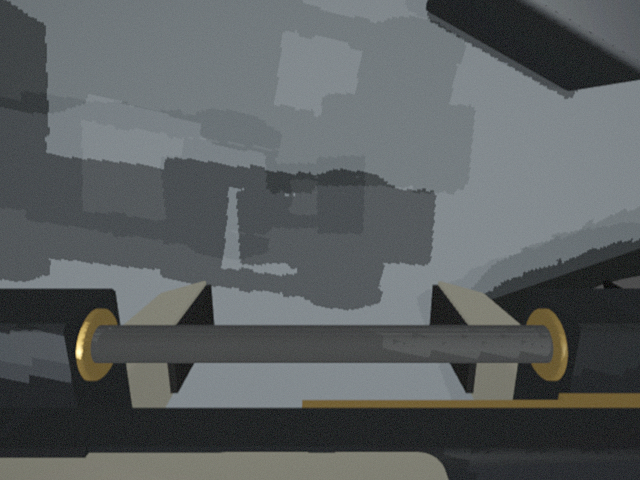

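Candidates: the dark knob at scene (386,267) / side (281,269), the purple one at scene (396,230), and the green one at scene (425,243). Only the dark one hangs in the rack, and the crop confirms it. The other rack part, scene (442,314), is the light-headed pin. The brass bush is at scene (274,208) / side (366,194). The wrist view shows only the fingers and bare bench.

```bash
cat >> h.py <<'E'
from scipy.spatial.transform import Rotation as Rt
def goal(p,psi=None):
    "remaining shift in tool axes (cm) to TCP p; turn about tool x (deg) to heading psi(deg)"
    o=bot.get_obs(); R=Rt.from_euler('xyz',o['tcp_rot']).as_matrix()
    ps=np.degrees(np.arctan2(-R[0,1],R[1,1]))
    print('tcp',o['tool_pos'].round(1),'psi',round(ps,1),'q',o['joint_positions'].round(2),'F',o['contact_force'].round(1),'w',round(o['grip_width'],1),'t',round(o['time'],2),'tilt',np.degrees(np.arccos(-R[2,0])).round(2))
    print('shift cm',(R.T@(np.array(p)-o['tool_pos'])/10).round(2), 'turn+',None if psi is None else round((ps-psi+180)%360-180,1))
E
python3 - <<'E'
from h import *
np.set_printoptions(precision=1,suppress=True)
S,D=load('scene'),load('side')
for n,s,d in(('purple',(396.5,226),(339.5,290)),('green',(425,241),(316.5,314)),('pin',(442,314),(225.5,316))): print(n,tri(S,s,D,d))
goal([430,-300,230]); goal([549.4,143.5,230])
E
```

```text
purple (array([438.5, 106. , 106.1]), array([0.1]))
green (array([436.9, 173.9, 102.5]), array([0.]))
pin (array([566. , 277.7,  89.3]), array([1.3]))
tcp [ 119.6 -510.9  229.9] psi -166.8 q [-1.5  0.3  1.5  0.   1.3 -0.1] F [ 0.3  0.6 -0.5] w 92.2 t 0.15 tilt 0.07
shift cm [  0.  -13.5 -35. ] turn+ None
tcp [ 119.6 -510.9  229.9] psi -166.8 q [-1.5  0.3  1.5  0.   1.3 -0.1] F [ 0.3  0.6 -0.5] w 92.2 t 0.15 tilt 0.07
shift cm [  0.1 -53.9 -56.8] turn+ None
```

```bash
python3 -m crank '[{"linear":[0,-1.35,-3.5],"delta_rot":[0,0,0],"fingers":0.7},{"linear":[0,-1.35,-3.5],"delta_rot":[0,0,0],"fingers":0.7},{"linear":[0,-1.35,-3.5],"delta_rot":[0,0,0],"fingers":0.7},{"linear":[0,-1.35,-3.5],"delta_rot":[0,0,0],"fingers":0.7},{"linear":[0,-1.35,-3.5],"delta_rot":[0,0,0],"fingers":0.7}]'
python3 -m crank '[{"linear":[0,-1.35,-3.5],"delta_rot":[0,0,0],"fingers":0.7},{"linear":[0,-1.35,-3.5],"delta_rot":[0,0,0],"fingers":0.7},{"linear":[0,-1.35,-3.5],"delta_rot":[0,0,0],"fingers":0.7},{"linear":[0,-1.35,-3.5],"delta_rot":[0,0,0],"fingers":0.7},{"linear":[0,-1.35,-3.5],"delta_rot":[0,0,0],"fingers":0.7}]'
python3 -m crank '[{"linear":[0,-3.4,-2],"delta_rot":[0,0,0],"fingers":0.7},{"linear":[0,-3.4,-2],"delta_rot":[0,0,0],"fingers":0.7},{"linear":[0,-3.4,-2],"delta_rot":[0,0,0],"fingers":0.7},{"linear":[0,-3.4,-2],"delta_rot":[0,0,0],"fingers":0.7},{"linear":[0,-3.4,-2],"delta_rot":[0,0,0],"fingers":0.7}]'
python3 - <<'E'
from h import *
goal([549.4,143.5,230])
c=snap('wrist','w1.png')
E
```

```text
time: 0.65
tool_pos: [275.6, -404.5, 230.3]
tcp_rot: [-1.304, 1.57, 2.067]
contact_force: [0.8, -0.6, -0.1]
grip_width: 64.5
time: 1.15
tool_pos: [430.7, -298.9, 230.2]
tcp_rot: [-0.66, 1.57, 2.711]
contact_force: [-0.7, -0.6, 0.3]
grip_width: 64.2
time: 1.65
tool_pos: [488.4, -110.1, 230.2]
tcp_rot: [-0.405, 1.57, 2.966]
contact_force: [0.8, 0.9, 0.2]
grip_width: 64.8
tcp [ 488.4 -110.1  230.2] psi -166.8 q [-0.37  0.3   1.59 -0.    1.26  0.97] F [0.8 0.9 0.2] w 64.8 t 1.65 tilt 0.02
shift cm [ 2.000e-02 -2.331e+01 -1.171e+01] turn+ None
```

View pics/w1.png

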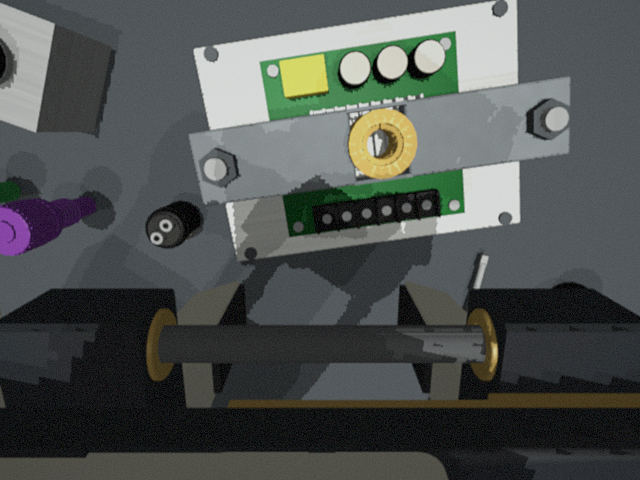

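The wrist camera shows the bush clearly at (383,144), with column bolts at (219,168) and (553,119). I'll refine the mouth position from this view.

```bash
python3 - <<'E'
from h import *
np.set_printoptions(precision=1,suppress=True)
c=load('wrist'); S,D=load('scene'),load('side')
h=cv2.cvtColor(c['image'],cv2.COLOR_BGR2HSV); m=((h[...,0]>12)&(h[...,0]<32)&(h[...,1]>110)).astype(np.uint8)
m[:, :340]=0;m[:,425:]=0;m[200:]=0
k=max(cv2.findContours(m,cv2.RETR_EXTERNAL,cv2.CHAIN_APPROX_NONE)[0],key=cv2.contourArea)
e=cv2.fitEllipse(k);print(e, onz(c,*e[0],120), onz(c,*e[0],118))
# inner hole
hole=((m==0)).astype(np.uint8)
n,l,st,ce=cv2.connectedComponentsWithStats(hole)
for i in range(1,n):
    if 100<st[i,4]<3000: print('hole',st[i],ce[i],onz(c,*ce[i],120))
a=onz(c,219,168,122);b=onz(c,552,119,122);print(a,b,np.hypot(*(a-b)[:2]),(a+b)/2,np.degrees(np.arctan2(*(a-b)[1::-1])))
print(tri(c,e[0],S,(273.7,207.5)),tri(c,e[0],D,(366.5,193.8)))
E
python3 -m crank '[{"linear":[0,-3.6,-1.8],"delta_rot":[0,0,0],"fingers":0.7},{"linear":[0,-3.6,-1.8],"delta_rot":[0,0,0],"fingers":0.7},{"linear":[0,-3.6,-1.8],"delta_rot":[0,0,0],"fingers":0.7},{"linear":[0,0,0],"delta_rot":[0,0,0],"fingers":0.7},{"linear":[0,0,0],"delta_rot":[0,0,0],"fingers":0.7}]'
python3 - <<'E'
from h import *
c=snap('wrist','w2.png')
print(proj(c,[549.4,143.5,116]))
goal([549.4,143.5,110])
E
```

```text
((381.99664306640625, 143.22439575195312), (67.62528991699219, 69.40316009521484), 29.739473342895508) [ 557.6 -133.9  120. ] [ 557.6 -134.2  118. ]
hole [366 129  24  29 489] [377.  143.1] [ 557.  -130.9  120. ]
[519.2 -36.3 122. ] [ 595.5 -232.3  122. ] 210.3473108425058 [ 557.3 -134.3  122. ] 111.28448077673733
(array([ 557.1, -133.3,  119.1]), array([1.3])) (array([ 557.3, -134.9,  115.5]), array([0.6]))
time: 2.2
tool_pos: [516.1, 6.1, 230.1]
tcp_rot: [0.317, 1.57, -2.593]
contact_force: [-0.1, -0.1, -0.2]
grip_width: 64.2
[123.95416811 139.99251899]
tcp [516.    5.3 230.1] psi -166.8 q [-0.14  0.33  1.55 -0.    1.27  1.2 ] F [-0.3 -0.2 -0. ] w 63.9 t 2.25 tilt 0.05
shift cm [ 12.   -12.7   -6.41] turn+ None
```

View pics/w2.png

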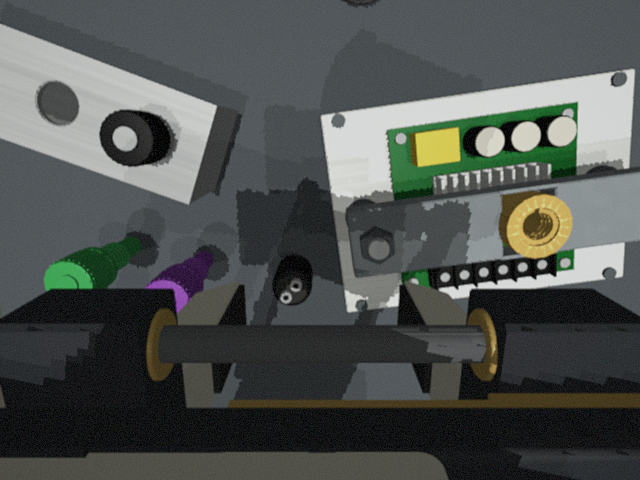

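Knob top at (125,139) matches the prediction of (124,140). I'll go over it and descend.

```bash
python3 -m crank '[{"linear":[0,-3.2,-1.6],"delta_rot":[0,0,0],"fingers":0.7},{"linear":[0,-3.2,-1.6],"delta_rot":[0,0,0],"fingers":0.7},{"linear":[0,-3.2,-1.6],"delta_rot":[0,0,0],"fingers":0.7},{"linear":[0,-3.1,-1.6],"delta_rot":[0,0,0],"fingers":0.7},{"linear":[0,0,0],"delta_rot":[0,0,0],"fingers":0.7}]'
python3 -m crank '[{"linear":[3,0,0],"delta_rot":[0,0,0],"fingers":0.7},{"linear":[3,0,0],"delta_rot":[0,0,0],"fingers":0.7},{"linear":[2.5,0,0],"delta_rot":[0,0,0],"fingers":0.7},{"linear":[0,0,0],"delta_rot":[0,0,0],"fingers":0.7},{"linear":[0,0,0],"delta_rot":[0,0,0],"fingers":0.7}]'
python3 - <<'E'
from h import *
c=snap('wrist','w3.png'); goal([549.4,143.5,110])
print(proj(c,[549.4,143.5,116]))
E
```

```text
time: 2.75
tool_pos: [550.3, 145.7, 230.0]
tcp_rot: [-1.955, 1.57, 1.417]
contact_force: [0.3, -1.2, -0.4]
grip_width: 63.9
time: 3.25
tool_pos: [550.0, 142.5, 145.8]
tcp_rot: [0.796, 1.57, -2.118]
contact_force: [1.2, 0.0, 0.1]
grip_width: 64.6
tcp [550.6 142.9 146.7] psi -166.9 q [ 0.12  0.5   1.52 -0.    1.12  1.46] F [0.2 0.2 0.3] w 64.4 t 3.3 tilt 0.11
shift cm [ 3.67 -0.09  0.11] turn+ None
[317.9011455  281.18935454]
```

View pics/w3.png

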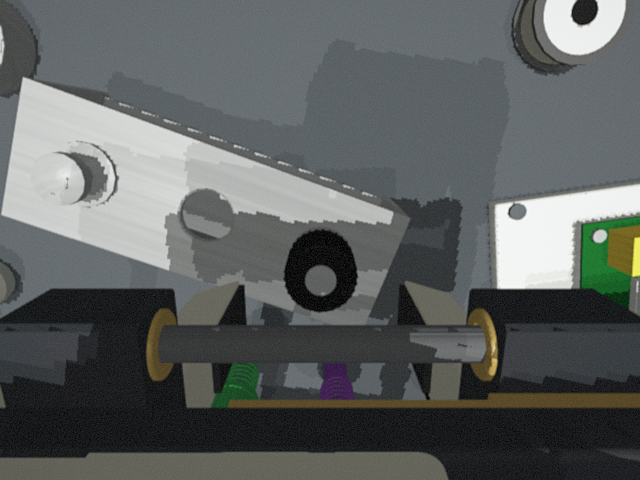

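Disc at (321,281) against a predicted (318,281): centred within 1 mm. I'll descend and grip.

```bash
python3 -m crank '[{"linear":[1.5,0,0.1],"delta_rot":[0,0,0],"fingers":0.7},{"linear":[1.4,0,0],"delta_rot":[0,0,0],"fingers":0.7},{"linear":[0.8,0,0],"delta_rot":[0,0,0],"fingers":0.7},{"linear":[0,0,0],"delta_rot":[0,0,0],"fingers":0.7},{"linear":[0,0,0],"delta_rot":[0,0,0],"fingers":0}]'
python3 -m crank '[{"linear":[0,0,0],"delta_rot":[0,0,0],"fingers":0},{"linear":[0,0,0],"delta_rot":[0,0,0],"fingers":0},{"linear":[0,0,0],"delta_rot":[0,0,0],"fingers":0},{"linear":[0,0,0],"delta_rot":[0,0,0],"fingers":0},{"linear":[0,0,0],"delta_rot":[0,0,0],"fingers":0}]'
python3 - <<'E'
from h import *
goal([549.4,143.5,240])
E
```

```text
time: 3.8
tool_pos: [549.4, 143.6, 109.4]
tcp_rot: [2.957, 1.569, 0.045]
contact_force: [-0.3, -0.1, 0.5]
grip_width: 60.0
time: 4.3
tool_pos: [549.0, 143.7, 108.8]
tcp_rot: [2.699, 1.57, -0.213]
contact_force: [-0.2, -1.1, 2.2]
grip_width: 34.4
tcp [549.  143.7 108.8] psi -166.8 q [ 0.12  0.54  1.57 -0.    1.03  1.46] F [-0.2 -1.1  2.2] w 34.4 t 4.3 tilt 0.05
shift cm [-13.12   0.03  -0.05] turn+ None
```

```bash
python3 -m crank '[{"linear":[-2,0,0],"delta_rot":[0,0,0],"fingers":0},{"linear":[-3,0,0],"delta_rot":[0,0,0],"fingers":0},{"linear":[-4,0,0],"delta_rot":[0,0,0],"fingers":0},{"linear":[-4,0,0],"delta_rot":[0,0,0],"fingers":0},{"linear":[-2.1,0,0],"delta_rot":[0,0,0],"fingers":0}]'
python3 -m crank '[{"linear":[0,4,2],"delta_rot":[0,0,0],"fingers":0},{"linear":[0,4,2],"delta_rot":[0,0,0],"fingers":0},{"linear":[0,4,2],"delta_rot":[0,0,0],"fingers":0},{"linear":[0,4,2],"delta_rot":[0,0,0],"fingers":0},{"linear":[0,4,2],"delta_rot":[0,0,0],"fingers":0}]'
python3 - <<'E'
from h import *
goal([557,-133.5,258])
c=snap('wrist','w4.png')
np.set_printoptions(precision=1,suppress=True)
h=cv2.cvtColor(c['image'],cv2.COLOR_BGR2HSV); m=((h[...,0]>12)&(h[...,0]<32)&(h[...,1]>110)).astype(np.uint8)
for k in cv2.findContours(m,cv2.RETR_EXTERNAL,cv2.CHAIN_APPROX_NONE)[0]:
    if cv2.contourArea(k)>300: e=cv2.fitEllipse(k);print(e,onz(c,*e[0],120))
E
```

```text
time: 4.8
tool_pos: [549.3, 144.0, 262.4]
tcp_rot: [3.072, 1.567, 0.16]
contact_force: [0.6, -0.2, -4.3]
grip_width: 34.5
time: 5.3
tool_pos: [495.8, -75.0, 258.8]
tcp_rot: [-0.601, 1.569, 2.771]
contact_force: [1.1, -0.7, -3.4]
grip_width: 34.5
tcp [495.8 -75.  258.8] psi -166.8 q [-0.3   0.28  1.54  0.    1.33  1.04] F [ 1.1 -0.7 -3.4] w 34.5 t 5.3 tilt 0.09
shift cm [ 0.06  7.09 -4.63] turn+ None
((478.62420654296875, 400.3419189453125), (14.226946830749512, 607.2423706054688), 89.44752502441406) [ 380.8 -237.7  120. ]
((412.6219482421875, 344.64337158203125), (18.309391021728516, 72.12272644042969), 177.22914123535156) [ 418.3 -168.9  120. ]
((230.57908630371094, 345.12200927734375), (18.325517654418945, 71.63528442382812), 2.851630926132202) [384.5 -26.2 120. ]
((419.9577941894531, 162.71836853027344), (61.852264404296875, 63.059730529785156), 130.30152893066406) [ 558.  -132.8  120. ]
((343.6871337890625, 99.00305938720703), (37.52503967285156, 46.98640060424805), 77.28756713867188) [587.3 -69.7 120. ]
```

View pics/w4.png

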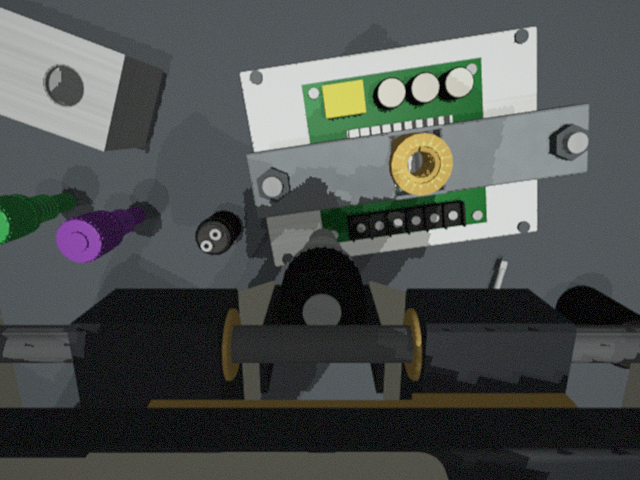

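The screw is held upright, knob disc at (322,313). The bush is at (420,163), giving about (557.5,-133.3). I'll go over it and turn q6 near its upper end.

```bash
python3 -m crank '[{"linear":[0,2.4,-1.54],"delta_rot":[0,0,0],"fingers":0},{"linear":[0,2.35,-1.54],"delta_rot":[0,0,0],"fingers":0},{"linear":[0,2.3,-1.53],"delta_rot":[0,0,0],"fingers":0},{"linear":[0,0,0],"delta_rot":[8.5,0,0],"fingers":0},{"linear":[0,0,0],"delta_rot":[8.5,0,0],"fingers":0}]'
for i in 1 2; do python3 -m crank '[{"linear":[0,0,0],"delta_rot":[8.5,0,0],"fingers":0},{"linear":[0,0,0],"delta_rot":[8.5,0,0],"fingers":0},{"linear":[0,0,0],"delta_rot":[8.5,0,0],"fingers":0},{"linear":[0,0,0],"delta_rot":[8.5,0,0],"fingers":0},{"linear":[0,0,0],"delta_rot":[8.5,0,0],"fingers":0}]'; done
python3 - <<'E'
from h import *
np.set_printoptions(precision=1,suppress=True)
c4=load('wrist');T=np.array([495.8,-75,0])
print('knob top at w4',onz(c4,322,313,265.8)-T)
goal([557.3,-133.3,258])
S=snap('scene','s5.png');D=snap('side','d5.png')
def crop(c,p,r=60):
    u,v=proj(c,p).astype(int); print(u,v);return cv2.resize(c['image'][v-r:v+r,u-r:u+r],(400,400),interpolation=cv2.INTER_CUBIC)
cv2.imwrite('pics/crop5.png',np.hstack([crop(S,[557,-133,170]),crop(D,[557,-133,170])]))
E
```

```text
time: 5.85
tool_pos: [557.8, -132.1, 257.9]
tcp_rot: [-0.343, 1.568, 2.724]
contact_force: [0.9, -0.2, -3.5]
grip_width: 34.5
time: 6.35
tool_pos: [557.5, -131.4, 258.5]
tcp_rot: [0.37, 1.569, 2.697]
contact_force: [-0.4, 0.8, -3.3]
grip_width: 34.7
time: 6.85
tool_pos: [557.5, -131.4, 258.5]
tcp_rot: [1.11, 1.569, 2.695]
contact_force: [-0.4, -0.2, -3.8]
grip_width: 34.5
knob top at w4 [  0.5  -0.7 265.8]
tcp [ 557.5 -131.4  258.5] psi 90.8 q [-0.4  0.4  1.3  0.   1.4  2.8] F [-0.4 -0.2 -3.8] w 34.5 t 6.85 tilt 0.12
shift cm [ 0.1  0.  -0.2] turn+ None
271 191
367 174
```

View pics/crop5.png

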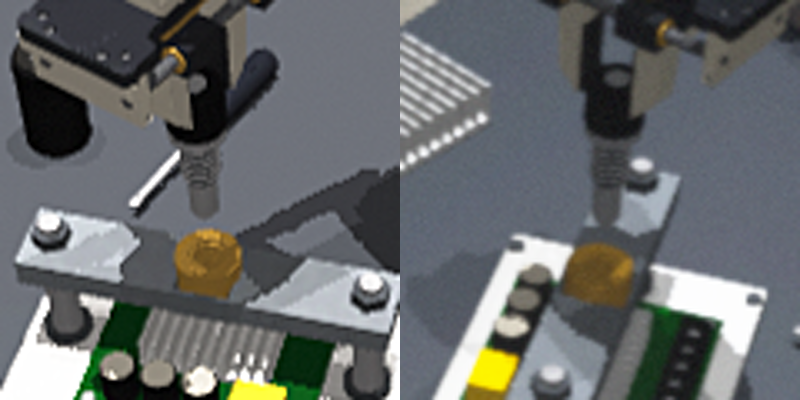

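Both views show the tip straight above the mouth. I'll insert now, watching forces.

```bash
python3 -m crank '[{"linear":[0.1,0,-0.2],"delta_rot":[0,0,0],"fingers":0},{"linear":[1.2,0,0],"delta_rot":[0,0,0],"fingers":0},{"linear":[1.2,0,0],"delta_rot":[0,0,0],"fingers":0},{"linear":[1.2,0,0],"delta_rot":[0,0,0],"fingers":0},{"linear":[0,0,0],"delta_rot":[0,0,0],"fingers":0}]'
python3 -m crank '[{"linear":[0.5,0,0],"delta_rot":[0,0,0],"fingers":0},{"linear":[0.5,0,0],"delta_rot":[0,0,0],"fingers":0},{"linear":[0.5,0,0],"delta_rot":[0,0,0],"fingers":0},{"linear":[0,0,0],"delta_rot":[0,0,0],"fingers":0},{"linear":[0,0,0],"delta_rot":[0,0,0],"fingers":0}]'
python3 - <<'E'
from h import *
goal([557.3,-133.3,190]);print(bot.get_obs()['moment'])
E
```

```text
time: 7.45
tool_pos: [556.6, -133.4, 219.6]
tcp_rot: [1.188, 1.566, 2.779]
contact_force: [-0.1, 0.1, -2.4]
grip_width: 34.8
time: 7.95
tool_pos: [558.0, -133.9, 207.4]
tcp_rot: [-1.563, 1.571, 0.028]
contact_force: [0.6, 0.7, -3.2]
grip_width: 34.3
tcp [ 558.  -133.9  207.4] psi 91.2 q [-0.37  0.45  1.42  0.    1.27  2.75] F [ 0.6  0.7 -3.2] w 34.3 t 7.95 tilt 0.01
shift cm [1.74 0.06 0.06] turn+ None
[ 0.32547823 -0.0992132  -0.0269596 ]
```

```bash
python3 -m crank '[{"linear":[0.4,0,0],"delta_rot":[0,0,0],"fingers":0},{"linear":[0.4,0,0],"delta_rot":[0,0,0],"fingers":0},{"linear":[0.4,0,0],"delta_rot":[0,0,0],"fingers":0},{"linear":[0.4,0,0],"delta_rot":[0,0,0],"fingers":0},{"linear":[0,0,0],"delta_rot":[0,0,0],"fingers":0}]'
for i in 1 2 3; do python3 -m crank '[{"linear":[0.1,0,0],"delta_rot":[0,0,0],"fingers":0},{"linear":[0,0,0],"delta_rot":[0,0,0],"fingers":0},{"linear":[0,0,0],"delta_rot":[0,0,0],"fingers":0},{"linear":[0,0,0],"delta_rot":[0,0,0],"fingers":0},{"linear":[0,0,0],"delta_rot":[0,0,0],"fingers":0}]' | grep -v tcp_rot; done
```

```text
time: 8.45
tool_pos: [557.7, -133.8, 190.6]
tcp_rot: [1.103, 1.57, 2.694]
contact_force: [0.6, 1.1, -2.9]
grip_width: 34.4
time: 8.95
tool_pos: [557.9, -133.9, 190.5]
contact_force: [0.7, 1.0, -3.6]
grip_width: 34.6
time: 9.45
tool_pos: [557.8, -133.9, 189.4]
contact_force: [0.0, 1.1, -3.7]
grip_width: 34.8
time: 9.95
tool_pos: [557.9, -133.9, 188.4]
contact_force: [0.4, 0.5, -3.9]
grip_width: 34.4
```

```bash
for i in 1 2 3 4; do python3 -m crank '[{"linear":[0.1,0,0],"delta_rot":[0,0,0],"fingers":0},{"linear":[0,0,0],"delta_rot":[0,0,0],"fingers":0},{"linear":[0,0,0],"delta_rot":[0,0,0],"fingers":0},{"linear":[0,0,0],"delta_rot":[0,0,0],"fingers":0},{"linear":[0,0,0],"delta_rot":[0,0,0],"fingers":0}]' | grep -v tcp_rot; done
```

```text
time: 10.45
tool_pos: [557.9, -133.9, 187.4]
contact_force: [-0.2, 0.2, -3.5]
grip_width: 34.6
time: 10.95
tool_pos: [557.9, -133.9, 186.4]
contact_force: [1.2, 0.6, -3.1]
grip_width: 34.8
time: 11.45
tool_pos: [557.9, -133.9, 185.4]
contact_force: [-0.5, 0.3, -2.9]
grip_width: 34.5
time: 11.95
tool_pos: [557.8, -133.9, 184.4]
contact_force: [0.9, 1.6, -3.4]
grip_width: 34.5
```

```bash
for i in 1 2 3 4 5 6; do python3 -m crank '[{"linear":[0.05,0,0],"delta_rot":[0,0,0],"fingers":0},{"linear":[0,0,0],"delta_rot":[0,0,0],"fingers":0},{"linear":[0,0,0],"delta_rot":[0,0,0],"fingers":0},{"linear":[0,0,0],"delta_rot":[0,0,0],"fingers":0},{"linear":[0,0,0],"delta_rot":[0,0,0],"fingers":0}]' | grep -v -e tcp_rot -e grip; done
```

```text
time: 12.45
tool_pos: [557.9, -134.0, 184.0]
contact_force: [0.7, 1.4, -3.0]
time: 12.95
tool_pos: [558.0, -134.0, 183.8]
contact_force: [-0.6, 0.9, 2.4]
time: 13.45
tool_pos: [558.1, -134.0, 183.7]
contact_force: [-0.8, 2.2, 6.2]
time: 13.95
tool_pos: [558.2, -134.0, 183.7]
contact_force: [-1.8, 2.9, 8.3]
time: 14.45
tool_pos: [558.3, -134.0, 183.6]
contact_force: [-2.2, 2.0, 11.5]
time: 14.95
tool_pos: [558.4, -134.1, 183.6]
contact_force: [-2.7, 2.1, 14.0]
```

Contact at TCP z≈183.8. From that height the lead is roughly 2/3 turn past the start. I'll ease the push and turn backward, climbing 5 mm a turn.

```bash
python3 -m crank '[{"linear":[-0.05,0,0],"delta_rot":[0,0,0],"fingers":0},{"linear":[-0.012,0,0],"delta_rot":[-8.5,0,0],"fingers":0},{"linear":[-0.012,0,0],"delta_rot":[-8.5,0,0],"fingers":0},{"linear":[-0.012,0,0],"delta_rot":[-8.5,0,0],"fingers":0},{"linear":[0,0,0],"delta_rot":[0,0,0],"fingers":0}]'
for i in 1 2; do python3 -m crank '[{"linear":[-0.012,0,0],"delta_rot":[-8.5,0,0],"fingers":0},{"linear":[-0.012,0,0],"delta_rot":[-8.5,0,0],"fingers":0},{"linear":[-0.012,0,0],"delta_rot":[-8.5,0,0],"fingers":0},{"linear":[-0.012,0,0],"delta_rot":[-8.5,0,0],"fingers":0},{"linear":[0,0,0],"delta_rot":[0,0,0],"fingers":0}]'; done
python3 -c "
from h import *
goal([557.9,-133.9,184]);print(bot.get_obs()['moment'])"
```

```text
time: 15.45
tool_pos: [558.5, -134.2, 184.0]
tcp_rot: [-2.466, 1.568, -0.425]
contact_force: [-0.5, 2.9, 10.7]
grip_width: 34.1
time: 15.95
tool_pos: [558.5, -134.1, 184.5]
tcp_rot: [-3.015, 1.568, -0.381]
contact_force: [-1.1, 2.1, 9.7]
grip_width: 34.5
time: 16.45
tool_pos: [558.2, -134.0, 184.8]
tcp_rot: [2.629, 1.569, -0.427]
contact_force: [-2.3, 2.9, 10.3]
grip_width: 34.7
tcp [ 558.2 -134.   184.8] psi -175.1 q [-0.37  0.47  1.46 -0.    1.21  1.12] F [-2.3  2.9 10.3] w 34.7 t 16.45 tilt 0.12
shift cm [ 0.08 -0.02  0.03] turn+ None
[ 0.58875893  0.46512312 -0.02628575]
```

```bash
for i in 1 2 3; do python3 -m crank '[{"linear":[-0.012,0,0],"delta_rot":[-8.5,0,0],"fingers":0},{"linear":[-0.012,0,0],"delta_rot":[-8.5,0,0],"fingers":0},{"linear":[-0.012,0,0],"delta_rot":[-8.5,0,0],"fingers":0},{"linear":[0,0,0],"delta_rot":[0,0,0],"fingers":0},{"linear":[0,0,0],"delta_rot":[0,0,0],"fingers":0}]'|grep -v grip; done
```

```text
time: 16.95
tool_pos: [558.0, -134.2, 185.1]
tcp_rot: [1.963, 1.569, -0.652]
contact_force: [-2.3, 2.0, 10.5]
time: 17.45
tool_pos: [558.1, -134.5, 185.3]
tcp_rot: [1.323, 1.569, -0.847]
contact_force: [-2.3, 0.3, 9.6]
time: 17.95
tool_pos: [558.3, -134.8, 185.6]
tcp_rot: [0.909, 1.568, -0.815]
contact_force: [-1.9, -0.4, 8.3]
```

```bash
for i in 1 2; do python3 -m crank '[{"linear":[-0.012,0,0],"delta_rot":[-8.5,0,0],"fingers":0},{"linear":[-0.012,0,0],"delta_rot":[-8.5,0,0],"fingers":0},{"linear":[0,0,0],"delta_rot":[0,0,0],"fingers":0},{"linear":[0,0,0],"delta_rot":[0,0,0],"fingers":0},{"linear":[0,0,0],"delta_rot":[0,0,0],"fingers":0}]'|grep -v grip; done
python3 -c "
from h import *
goal([557.9,-133.9,184]);print(bot.get_obs()['moment'])"
```

```text
time: 18.45
tool_pos: [558.5, -134.8, 185.7]
tcp_rot: [0.691, 1.568, -0.738]
contact_force: [-1.0, -0.7, 7.4]
time: 18.95
tool_pos: [558.5, -134.5, 185.7]
tcp_rot: [0.534, 1.568, -0.6]
contact_force: [0.0, 0.1, 5.7]
tcp [ 558.5 -134.5  185.7] psi -65.0 q [-0.37  0.47  1.46 -0.    1.22 -0.81] F [0.  0.1 5.7] w 34.6 t 18.95 tilt 0.15
shift cm [ 0.17 -0.03 -0.08] turn+ None
[ 0.0628099  -0.22824228 -0.01883682]
```

```bash
for i in 1 2 3; do python3 -m crank '[{"linear":[0,0,0],"delta_rot":[-8.5,0,0],"fingers":0},{"linear":[0,0,0],"delta_rot":[-8.5,0,0],"fingers":0},{"linear":[0,0,0],"delta_rot":[0,0,0],"fingers":0},{"linear":[0,0,0],"delta_rot":[0,0,0],"fingers":0},{"linear":[0,0,0],"delta_rot":[0,0,0],"fingers":0}]'|grep -v grip; done
```

```text
time: 19.45
tool_pos: [557.7, -133.8, 184.0]
tcp_rot: [-2.718, 1.57, 2.726]
contact_force: [1.9, 0.7, -4.4]
time: 19.95
tool_pos: [557.7, -133.9, 184.5]
tcp_rot: [-2.595, 1.57, -3.136]
contact_force: [1.7, -0.3, -3.2]
time: 20.45
tool_pos: [557.8, -133.9, 184.8]
tcp_rot: [-2.736, 1.571, -2.981]
contact_force: [1.6, -0.2, -3.3]
```

The force collapsed and the hand fell: that is the drop. I'll press down to follow the thread.

```bash
for i in 1 2 3 4; do python3 -m crank '[{"linear":[0.06,0,0],"delta_rot":[0,0,0],"fingers":0},{"linear":[0,0,0],"delta_rot":[0,0,0],"fingers":0},{"linear":[0,0,0],"delta_rot":[0,0,0],"fingers":0},{"linear":[0,0,0],"delta_rot":[0,0,0],"fingers":0},{"linear":[0,0,0],"delta_rot":[0,0,0],"fingers":0}]'|grep -v grip; done
python3 -c "
from h import *
goal([557.9,-133.9,184])"
```

```text
time: 20.95
tool_pos: [557.9, -133.9, 184.2]
tcp_rot: [-1.594, 1.571, -1.836]
contact_force: [0.6, -0.2, -4.0]
time: 21.45
tool_pos: [557.9, -133.9, 183.6]
tcp_rot: [-1.242, 1.571, -1.484]
contact_force: [0.5, 0.6, -2.7]
time: 21.95
tool_pos: [557.9, -133.9, 182.9]
tcp_rot: [-2.316, 1.571, -2.558]
contact_force: [1.4, 0.3, -2.9]
time: 22.45
tool_pos: [557.9, -134.0, 182.5]
tcp_rot: [-0.382, 1.571, -0.624]
contact_force: [0.8, -0.7, -1.6]
tcp [ 557.9 -134.   182.5] psi -13.8 q [-0.37  0.47  1.46 -0.    1.21 -1.7 ] F [ 0.8 -0.7 -1.6] w 34.4 t 22.45 tilt 0.01
shift cm [-0.15  0.   -0.  ] turn+ None
```

Contact at 182.5, as the thread geometry predicts. Now forward, descending 5 mm a turn: about 200°, regrip, then the rest.

```bash
python3 -m crank '[{"linear":[0.06,0,0],"delta_rot":[0,0,0],"fingers":0},{"linear":[0,0,0],"delta_rot":[0,0,0],"fingers":0},{"linear":[0,0,0],"delta_rot":[0,0,0],"fingers":0},{"linear":[0.012,0,0],"delta_rot":[8.5,0,0],"fingers":0},{"linear":[0.012,0,0],"delta_rot":[8.5,0,0],"fingers":0}]'|grep -v grip
for i in 1 2 ; do python3 -m crank '[{"linear":[0.012,0,0],"delta_rot":[8.5,0,0],"fingers":0},{"linear":[0.012,0,0],"delta_rot":[8.5,0,0],"fingers":0},{"linear":[0.012,0,0],"delta_rot":[8.5,0,0],"fingers":0},{"linear":[0.012,0,0],"delta_rot":[8.5,0,0],"fingers":0},{"linear":[0.012,0,0],"delta_rot":[8.5,0,0],"fingers":0}]'|grep -v grip; done
python3 -c "
from h import *
goal([557.9,-133.9,184]);print(bot.get_obs()['moment'])"
```

```text
time: 22.95
tool_pos: [558.2, -134.2, 182.1]
tcp_rot: [-0.108, 1.569, -0.652]
contact_force: [0.5, -1.0, 2.2]
time: 23.45
tool_pos: [557.9, -134.3, 181.4]
tcp_rot: [0.131, 1.57, -1.155]
contact_force: [0.1, -0.5, 3.5]
time: 23.95
tool_pos: [557.6, -134.2, 180.8]
tcp_rot: [0.1, 1.57, -1.928]
contact_force: [-1.2, -1.0, 3.5]
tcp [ 557.6 -134.2  180.8] psi -116.2 q [-0.37  0.47  1.46 -0.    1.21  0.09] F [-1.2 -1.   3.5] w 34.5 t 23.95 tilt 0.05
shift cm [-0.32  0.01 -0.04] turn+ None
[-0.16772174  0.05226684 -0.00688572]
```

```bash
for i in 1 2 ; do python3 -m crank '[{"linear":[0.012,0,0],"delta_rot":[8.5,0,0],"fingers":0},{"linear":[0.012,0,0],"delta_rot":[8.5,0,0],"fingers":0},{"linear":[0.012,0,0],"delta_rot":[8.5,0,0],"fingers":0},{"linear":[0.012,0,0],"delta_rot":[8.5,0,0],"fingers":0},{"linear":[0.012,0,0],"delta_rot":[8.5,0,0],"fingers":0}]'|grep -v grip; done
python3 -m crank '[{"linear":[0.012,0,0],"delta_rot":[8.5,0,0],"fingers":0},{"linear":[0.012,0,0],"delta_rot":[8.5,0,0],"fingers":0},{"linear":[0.012,0,0],"delta_rot":[8.5,0,0],"fingers":0},{"linear":[0,0,0],"delta_rot":[0,0,0],"fingers":0},{"linear":[0,0,0],"delta_rot":[0,0,0],"fingers":0}]'|grep -v grip
python3 -c "
from h import *
goal([557.9,-133.9,184]);print(bot.get_obs()['moment'])"
```

```text
time: 24.45
tool_pos: [557.4, -134.0, 180.2]
tcp_rot: [-0.14, 1.57, -2.91]
contact_force: [-1.2, 0.8, 3.7]
time: 24.95
tool_pos: [557.5, -133.6, 179.6]
tcp_rot: [-0.391, 1.57, 2.381]
contact_force: [-0.8, 1.4, 3.5]
time: 25.45
tool_pos: [557.7, -133.7, 179.3]
tcp_rot: [-1.459, 1.571, 0.878]
contact_force: [-1.1, 2.0, 6.1]
tcp [ 557.7 -133.7  179.3] psi 133.9 q [-0.37  0.47  1.46  0.    1.2   2.01] F [-1.1  2.   6.1] w 34.9 t 25.45 tilt 0.01
shift cm [-0.47  0.   -0.03] turn+ None
[ 0.50719024  0.17176421 -0.04407535]
```

Now regrip: open, wind the hand back 136°, close.

```bash
python3 -m crank '[{"linear":[0,0,0],"delta_rot":[0,0,0],"fingers":0.7},{"linear":[0,0,0],"delta_rot":[0,0,0],"fingers":0.7},{"linear":[0,0,0],"delta_rot":[0,0,0],"fingers":0.7},{"linear":[0,0,0],"delta_rot":[0,0,0],"fingers":0.7},{"linear":[0,0,0],"delta_rot":[-8.5,0,0],"fingers":0.7}]'
for i in 1 2 3; do python3 -m crank '[{"linear":[0,0,0],"delta_rot":[-8.5,0,0],"fingers":0.7},{"linear":[0,0,0],"delta_rot":[-8.5,0,0],"fingers":0.7},{"linear":[0,0,0],"delta_rot":[-8.5,0,0],"fingers":0.7},{"linear":[0,0,0],"delta_rot":[-8.5,0,0],"fingers":0.7},{"linear":[0,0,0],"delta_rot":[-8.5,0,0],"fingers":0.7}]'|tail -2; done
python3 -c "
from h import *
goal([557.8,-133.9,179.3])"
```

```text
time: 25.95
tool_pos: [557.7, -134.0, 178.6]
tcp_rot: [0.879, 1.57, -2.921]
contact_force: [-0.2, -0.1, 0.6]
grip_width: 63.3
contact_force: [-0.8, -0.1, -0.8]
grip_width: 64.0
contact_force: [-0.6, 0.7, 0.3]
grip_width: 64.3
contact_force: [-0.6, 0.2, -0.3]
grip_width: 64.1
tcp [ 557.8 -134.   178.6] psi -89.9 q [-0.37  0.47  1.46 -0.    1.2  -0.37] F [-0.6  0.2 -0.3] w 64.1 t 27.45 tilt 0.02
shift cm [-0.07 -0.   -0.01] turn+ None
```

```bash
python3 -m crank '[{"linear":[0,0,0],"delta_rot":[0,0,0],"fingers":0},{"linear":[0,0,0],"delta_rot":[0,0,0],"fingers":0},{"linear":[0,0,0],"delta_rot":[0,0,0],"fingers":0},{"linear":[0,0,0],"delta_rot":[0,0,0],"fingers":0},{"linear":[0,0,0],"delta_rot":[0,0,0],"fingers":0}]'
python3 -m crank '[{"linear":[0.03,0,0],"delta_rot":[0,0,0],"fingers":0},{"linear":[0.012,0,0],"delta_rot":[8.5,0,0],"fingers":0},{"linear":[0.012,0,0],"delta_rot":[8.5,0,0],"fingers":0},{"linear":[0.012,0,0],"delta_rot":[8.5,0,0],"fingers":0},{"linear":[0.012,0,0],"delta_rot":[8.5,0,0],"fingers":0}]'
for i in 1 2; do python3 -m crank '[{"linear":[0.012,0,0],"delta_rot":[8.5,0,0],"fingers":0},{"linear":[0.012,0,0],"delta_rot":[8.5,0,0],"fingers":0},{"linear":[0.012,0,0],"delta_rot":[8.5,0,0],"fingers":0},{"linear":[0.012,0,0],"delta_rot":[8.5,0,0],"fingers":0},{"linear":[0.012,0,0],"delta_rot":[8.5,0,0],"fingers":0}]'; done
python3 -c "
from h import *
goal([557.8,-133.9,179.3]);print(bot.get_obs()['moment'])"
```

```text
time: 27.95
tool_pos: [557.9, -133.9, 178.8]
tcp_rot: [0.494, 1.571, -1.083]
contact_force: [0.3, -0.0, -0.5]
grip_width: 34.3
time: 28.45
tool_pos: [558.0, -134.0, 178.3]
tcp_rot: [1.64, 1.57, -0.537]
contact_force: [0.4, -0.1, 1.2]
grip_width: 34.7
time: 28.95
tool_pos: [558.0, -134.0, 177.7]
tcp_rot: [2.38, 1.57, -0.538]
contact_force: [-0.5, -0.3, 1.6]
grip_width: 34.7
time: 29.45
tool_pos: [558.1, -134.0, 177.1]
tcp_rot: [-3.103, 1.57, -0.48]
contact_force: [0.4, -0.1, 1.3]
grip_width: 34.7
tcp [ 558.1 -134.   177.1] psi 150.3 q [-0.37  0.48  1.47 -0.    1.2   1.72] F [ 0.4 -0.1  1.3] w 34.7 t 29.45 tilt 0.04
shift cm [-0.22  0.01  0.03] turn+ None
[ 0.03025814 -0.02667598 -0.04647201]
```

```bash
python3 -m crank '[{"linear":[0.012,0,0],"delta_rot":[8.5,0,0],"fingers":0},{"linear":[0.012,0,0],"delta_rot":[8.5,0,0],"fingers":0},{"linear":[0.012,0,0],"delta_rot":[8.5,0,0],"fingers":0},{"linear":[0.012,0,0],"delta_rot":[8.5,0,0],"fingers":0},{"linear":[0,0,0],"delta_rot":[0,0,0],"fingers":0}]'
python3 -m crank '[{"linear":[0,0,0],"delta_rot":[0,0,0],"fingers":0},{"linear":[0,0,0],"delta_rot":[0,0,0],"fingers":0},{"linear":[0,0,0],"delta_rot":[0,0,0],"fingers":0},{"linear":[0,0,0],"delta_rot":[0,0,0],"fingers":0},{"linear":[0,0,0],"delta_rot":[0,0,0],"fingers":0}]'
python3 - <<'E'
from h import *
goal([557.8,-133.9,179.3])
S=snap('scene','s6.png');D=snap('side','d6.png')
def crop(c,p,r=60):
    u,v=proj(c,p).astype(int);return cv2.resize(c['image'][v-r:v+r,u-r:u+r],(400,400),interpolation=cv2.INTER_CUBIC)
cv2.imwrite('pics/crop6.png',np.hstack([crop(S,[557,-133,150]),crop(D,[557,-133,150])]))
E
```

```text
time: 29.95
tool_pos: [558.0, -134.0, 176.6]
tcp_rot: [-2.458, 1.57, -0.424]
contact_force: [0.7, 0.1, 2.9]
grip_width: 34.6
time: 30.45
tool_pos: [558.0, -134.0, 176.6]
tcp_rot: [-2.503, 1.57, -0.466]
contact_force: [0.0, 1.2, 4.9]
grip_width: 34.7
tcp [ 558.  -134.   176.6] psi 116.7 q [-0.37  0.48  1.47 -0.    1.2   2.31] F [0.  1.2 4.9] w 34.7 t 30.45 tilt 0.04
shift cm [-0.27  0.02  0.02] turn+ None
```

View pics/crop6.png

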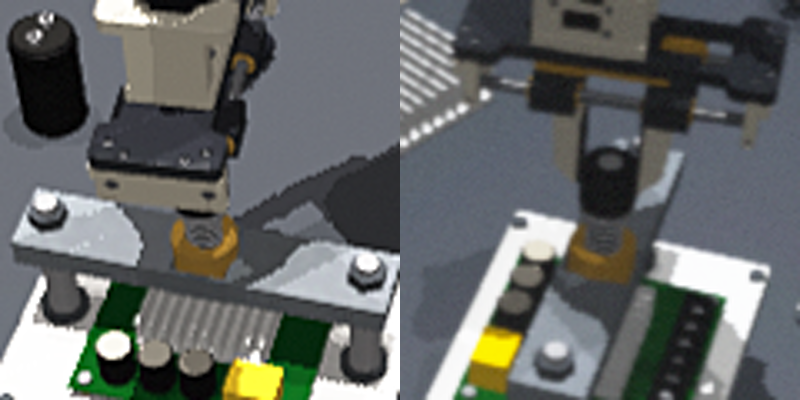

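The picture shows the screw upright in the bush with the knob still held and a few threads above the mouth. That fits one turn.

```bash
python3 -c "
from plant import workorder
print(workorder.close_job())"
```

```text
the job is handed in; nothing more can be done
None
```

The clamp screw stands in the bush with its thread started, knob still held in the gripper. I handed the job in at about 30.5 s of the 72 s; the system gave no verdict.

**What I did:**
1. I lifted the dark-knobbed screw out of the rack and lowered it into the bush until I felt contact, at hand height 183.8 mm.
2. I turned it backward about 210° until it dropped. The upward push went from about +6 N to −4 N and the hand fell. I noticed late and overshot the drop by roughly 40–50°.
3. I followed it down and felt contact again at 182.5 mm, the height the thread pitch predicts.
4. I turned it forward about 366° in total, with one regrip on the way because the wrist could not make the whole turn.

**Last checks:**
- **Depth:** the lead should be about 9.6 mm below the mouth, with 7.6 to 12 mm allowed. I worked this out from hand heights, allowing for a shift of about 0.7 mm at the regrip. Allow about ±0.6 mm.
- **Turn:** because of the overshoot, the lead is about 320° past the drop itself, inside the quarter-turn tolerance.
- **Alignment:** the hand is at (558.0, −134.0) mm, within 1 mm of the bush axis I measured, and the tool is tilted 0.04°.
- **Grip and load:** the fingers are closed at 34.7 mm and the vertical load is about 5 N. The 36 mm knob has read about 34.5 mm since the first grip, a difference I did not explain.
- **Pictures:** the final views show the screw upright in the bush. I did not compare every loose part with its starting place, but no contact with any was felt.

I could never see the lead directly, so its angle comes only from contact heights and the drop. I viewed 10 pictures.

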